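# Set and lock the pointer of a headshell setting stand

## Task

Lift the upright guard plate out from in front of the knob on the setting stand and hang it by its eye on the sloping peg. Then turn the knob, a little at a time, until the pointer stands exactly opposite the arrow-nosed index tab (not the square one), and after that lock the setting by pushing the lever fully over, away from the robot. Move the pointer only with the knob, and leave the tray, cup, headshell and tweezers alone.

Things in the scene. Friction and masses are not known exactly. Their poses are not given: they have to be found in the camera images.
- stand: Fixed setting stand, base 260 x 190 x 12 mm (x -110 to +150). Origin: counter level, under the point (0,0,78 mm) where the knob axis meets the front panel, which slopes 35 degrees to face up and to -x (robot side); +y left seen from the robot. Rear ledge x 68 to 148, y +-85, top z 100 mm. Four 22 mm fork posts at x -72, y +-43 mm hold the guard in a 12 mm slot, its foot at z 12 mm
- knob_grip (a point): Point on the axis of the round black knob, 32 mm out from the panel. Its z axis is the knob axis, pointing out of the panel (35 degrees from vertical, towards the robot); x and y turn with the knob. Knob: diameter 54 mm (58 with the look-only flutes), its grip from 8 to 48 mm out from the panel
- knob (a joint): Knob angle in rad, 0 at the start, -3.4 to 3.4, positive is counter-clockwise seen from outside facing the knob. It drives the pointer: +1 rad moves it +15 mm along the stand's y. Friction about 0.06 N m, stays where left
- pointer_tip (a point): Tip of the needle of the sliding dark steel pointer carriage (22 x 30 x 18 mm block with an arrow nose and needle to +x), which runs along the stand's y on the ledge, +-50 mm; tip at stand x 111 mm, z 109 mm; axes as the stand
- mark: The index tab with an arrow nose, fixed dark steel tab 32 x 28 x 12 mm on the ledge behind the pointer's path. Origin: on the ledge at the tip of its nose, which points to -x at the pointer; axes as the stand. Aligned when the pointer tip has y = 0 in this frame. It is 18 to 42 mm to one side of the pointer's start
- stop: The other tab, plain square block 22 x 28 x 12 mm without a nose, on the other side of the ledge; not the mark. Origin 8 mm in front of its face
- guard: The guard plate, loose, grey hard plastic, 8 mm thick (its x), 90 mm wide (its y), 160 mm tall (z), about 160 g, standing upright in the forks in front of the knob. Origin: centre of its bottom edge. A round eye of 30 mm diameter has its centre 115 mm above the bottom, 45 mm under the top edge
- guard_eye (a point): Centre of the guard plate's eye; the eye's axis is its x
- peg_stand: Fixed peg stand: base 120 x 110 x 12 mm with an upright post 20 mm in diameter at x +30 mm, 192 mm tall. Origin: centre of the base's underside; z up. A steel peg, 10 mm in diameter, leaves the post towards -x (the robot side) and rises 15 degrees to its tip
- peg_tip (a point): Centre of the 14 mm ball at the peg's free end, at (-65, 0, 190) mm in the peg stand's frame
- peg_root (a point): Point on the peg's centre line where it leaves the post, at (20, 0, 167.6) mm in the peg stand's frame
- lock (a joint): Lock lever angle in rad: 0 leaning to the stand's -x (free), 1.0 leaning to +x (locked). Stays where left
- lock_tip (a point): Free end of the steel lock lever, about 80 mm long, on the stand's +y wing (pivot at stand x -10, y 118 mm)
- tray: White polypropylene tray 130 x 200 x 45 mm, bystander, origin under its centre
- cup: Blue ceramic cup, 80 mm wide, 85 mm tall, bystander, origin under its centre
- headshell: Aluminium headshell, about 80 mm long, bystander, origin under its middle
- tweezers: Steel tweezers 128 mm long, lying flat, bystander, origin under the middle
- pointer: The pointer carriage itself, origin under the centre of its block (28 mm behind the needle's tip), moved only by the knob
Things that resemble listed ones, but are neither listed nor needed, are in the scene too. Leave any purple look-alike of the peg_stand alone. Leave any red look-alike of the guard alone.

How it is judged (in metres and radians):
On the way, in this order (a step that is already met when the one before it is completed fails the run):
1. the guard plate hangs by its eye on the peg, let go (x of guard_eye in the frame of peg_stand between -0.062 and 0.03 m and y of guard_eye in the frame of peg_stand between -0.02 and 0.02 m and z of guard_eye in the frame of peg_stand between 0.135 and 0.2 m and contact force between guard and peg_stand above 0.4 N and contact force between guard and the fingers below 0.05 N and angle between guard's own z axis and vertical below 0.35 rad and linear speed of guard below 0.05 m/s), for 0.3 s.
2. the pointer stands opposite the arrow-nosed tab, lever still free (y of pointer_tip in the frame of mark between -0.003 and 0.003 m and value of joint lock below 0.25 rad), for 0.3 s.
3. the lever is pushed over to lock (value of joint lock above 0.85 rad), for 0.2 s.
At the end, for the whole second after the job is handed in: The guard hangs still and let go on the peg by its eye (eye within 20 mm sideways of the peg's line, between tip and post, plate within 0.35 rad of upright), the pointer tip is within 3 mm of the arrow-nosed tab's centre line, and the lever is at least 0.85 of its 1.0 rad over (all of step 1 and y of pointer_tip in the frame of mark between -0.003 and 0.003 m and value of joint lock above 0.85 rad and velocity of joint lock below 0.1 rad/s); the robot touches nothing.
It fails at once if a bystander (tray, cup, headshell, tweezers) is shifted more than 20 mm (distance of any of tray, cup, headshell, tweezers from where it was at the start of the episode above 0.02 m).
It fails at once if the pointer is pushed directly instead of by the knob (contact force between any of the fingers, the arm and pointer above 1 N).
It also fails if it takes over 72 s, if anything falls off the work surface, if the arm or the gripper's body presses on something with over 40 N, if the wrist force passes 120 N, or if a joint passes its speed limit or range.

## Robot

A 6-joint arm with a two-finger parallel gripper is mounted at the origin on the work surface. World frame = base frame: x ahead of the robot, y to its left, z up, the work surface at z = 0. Lengths are in mm, angles in rad, forces in N, time in s.
With the tool pointing down it reaches from about 275 to 825 mm from the base axis. Payload 5.2 kg.
Tool frame: the origin (TCP) lies at the very end of the fingers, on their centre line; the grasp point (between the pads) lies 19 mm behind it; z points along the fingers, y is the line along which they close (so a half turn about z gives the same grasp; the last joint's range is limited). The gripper opens to 93 mm and grips with 3 to 60 N. Pads are 15 mm wide; open, the fingers measure 128 mm over their backs; the gripper's body (75 mm by 188 mm) begins 65 mm behind the grasp point.
Start: joints at [0.911, 0.259, 1.535, -0, 1.348, -0.203], TCP at [242.573, 493.622, 197.853] pointing down, gripper open.
Joint ranges: [-3.14, 3.14], [-0.91, 2.08], [0.19, 2.58], [-1.22, 4.36], [0.22, 2.71], [-3.12, 3.12]. Speed limits (rad/s): [2.57, 2.57, 3.14, 3.14, 3.14, 3.14].

## Interface

Orientations are given as [roll, pitch, yaw] about the fixed x, y, z axes, in that order (R = Rz(yaw) Ry(pitch) Rx(roll)).
In Python, from bench import robot gives the robot as it stands. The module is installed in compiled form; this text tells all that it offers. Calls block until the motion is done:
- robot.move_ptp(position, orientation): joint-space move of the TCP to a pose.
- robot.move_linear(position, ori=None, speed=150, f_stop=None): straight line of the TCP; ori=None keeps the orientation; speed is the mean speed in mm/s. With f_stop (N) it stops when the force on the tool has changed by that much, and returns True; else False.
- robot.move_j(angles): joint-space move.
- robot.move_gripper(opening): opening from 0.0 (shut) to 1.0 (fully open); the grip force is fixed at half the most; returns when the fingers have stopped.
- robot.sleep(seconds).
- robot.inverse_kinematics(position, orientation): joint angles nearest the present ones, or None.
- robot.get_image(name): name is "side" or "top"; returns a dict with "img" (384x512x3 uint8, blue, green, red), "fovy" (degrees; the focal length in pixels is half the picture's height over the tangent of half this angle, whatever the lens; pixels are square), "cx", "cy" (the principal point, pixels), "eye" and "orientation" of the camera in the world. Camera axes: x right, y down, z forward; pixel columns grow to the right and rows downward; lengths in mm; the calibration is good to about 2 mm. A picture is of the moment at which its call begins. There is no depth.
A pose or a line that the arm cannot do raises robot.MotionError and nothing moves.
- robot.hand_in(): hands the job in; it is judged then, once.
Readings, each from a call of its own:
- robot.current_t(): time.
- robot.current_qpos(): joint angles.
- robot.current_joint_vel(): joint speeds.
- robot.current_joint_efforts(): joint torques, N m.
- robot.current_tcp_pos(): TCP position.
- robot.current_eef_rot(): TCP orientation.
- robot.current_contact_force(): force on the tool from outside, world axes, zero at the start.
- robot.current_ft_torque(): the same for the moment, N m.
- robot.current_gripper_width(): opening from 0.0 (shut) to 1.0 (fully open).
- robot.current_finger_force(): force on a finger pad.
Only numpy, scipy, OpenCV 4.12 (cv2) and the standard library are available. Lean on these libraries where they do the work, as an engineer would, in place of code of your own. Each camera call takes 0.05 s, during which the arm holds its last target. There are 200 camera calls.

## Working session

There is one attempt and no reset: what is moved stays moved. The work goes in short steps, each a Python script; the robot and the scene stay as the last script left them, time stands still between calls to the robot, and variables do not carry over. Pictures are saved under pics/ and viewed, at most 11 in all, crops included, and the job is handed in when it is done.

```bash
mkdir -p pics; python3 - <<'E'
from bench import robot
import cv2,numpy as np
for n in("side","top"):
    d=robot.get_image(n); cv2.imwrite(f"pics/{n}0.png",d["img"])
    print(n,{k:np.round(v,4).tolist() for k,v in d.items() if k!="img"})
print(robot.current_t(),robot.current_eef_rot())
E
```

```text
side {'fovy': 46.5385, 'cx': 252.3864, 'cy': 191.0133, 'eye': [279.2417, -820.637, 997.5708], 'orientation': [-2.3179, -0.0168, -0.3419]}
top {'fovy': 46.9512, 'cx': 249.1905, 'cy': 192.8922, 'eye': [458.3164, 25.9841, 1729.8182], 'orientation': [-3.0662, -0.0136, -1.5912]}
0.1 [-3.14003055e+00 -3.21916140e-04  2.68486690e+00]
```

View pics/side0.png

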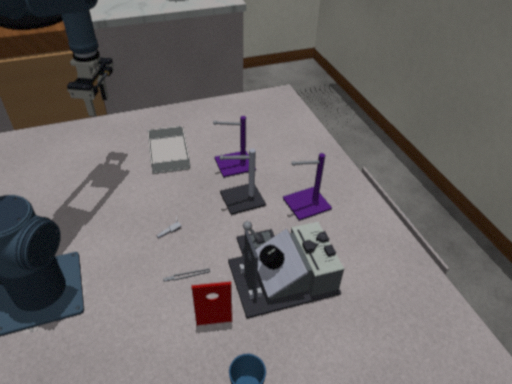

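View pics/top0.png

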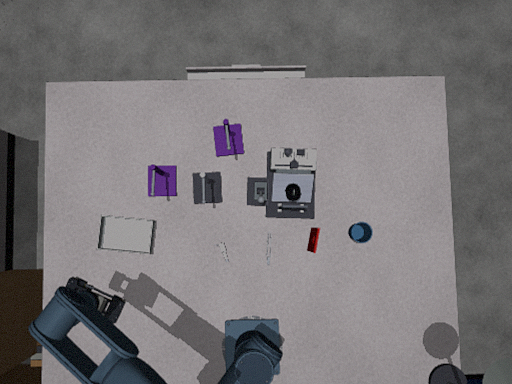

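Both views show the stand (top about 292,185), the dark peg stand (top 207,187), two purple decoys, the red decoy (top 314,240), the cup, tray, headshell and tweezers. I'll zoom in.

```bash
cat > h.py <<'E'
import cv2,numpy as np
from scipy.spatial.transform import Rotation as Ro
def ray(d,p):
    H=d["img"].shape[0]; f=H/2/np.tan(np.radians(d["fovy"])/2)
    v=Ro.from_euler("xyz",d["orientation"]).apply([(p[0]-d["cx"])/f,(p[1]-d["cy"])/f,1]); return np.array(d["eye"]),v
def onz(d,p,z):
    e,v=ray(d,p); return e+v*(z-e[2])/v[2]
def proj(d,P):
    H=d["img"].shape[0]; f=H/2/np.tan(np.radians(d["fovy"])/2)
    c=Ro.from_euler("xyz",d["orientation"]).inv().apply(np.array(P)-d["eye"]); c=np.atleast_2d(c)
    return c[:,:2]/c[:,2:]*f+[d["cx"],d["cy"]]
def tri(d1,p1,d2,p2):
    e1,a=ray(d1,p1);e2,b=ray(d2,p2)
    s=np.linalg.lstsq(np.c_[a,-b],e2-e1,rcond=None)[0]
    x,y=e1+a*s[0],e2+b*s[1]; return (x+y)/2,np.linalg.norm(x-y)
def crop(img,x0,y0,x1,y1,k,name):
    c=cv2.resize(img[y0:y1,x0:x1],None,fx=k,fy=k,interpolation=cv2.INTER_CUBIC)
    for x in range(-(-x0//10)*10,x1,10): cv2.putText(c,str(x),((x-x0)*k,8),0,.3,(0,255,255),1); cv2.line(c,((x-x0)*k,10),((x-x0)*k,16),(0,255,255),1)
    for y in range(-(-y0//10)*10,y1,10): cv2.putText(c,str(y),(0,(y-y0)*k+4),0,.3,(0,255,255),1); cv2.line(c,(20,(y-y0)*k),(26,(y-y0)*k),(0,255,255),1)
    cv2.imwrite(name,c)
E
python3 - <<'E'
from h import *
from bench import robot
import pickle
D={n:robot.get_image(n) for n in("side","top")}; pickle.dump(D,open("D0.pkl","wb"))
crop(D["side"]["img"],214,140,346,316,3,"pics/sc.png") if 0 else crop(D["side"]["img"],215,210,350,316,5,"pics/sc.png")
crop(D["top"]["img"],188,140,324,224,5,"pics/tc.png")
E
```

```text
(no output)
```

View pics/sc.png

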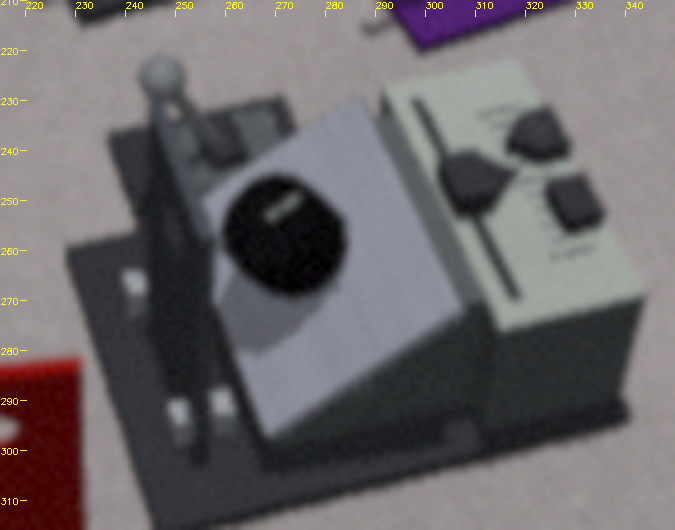

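View pics/tc.png

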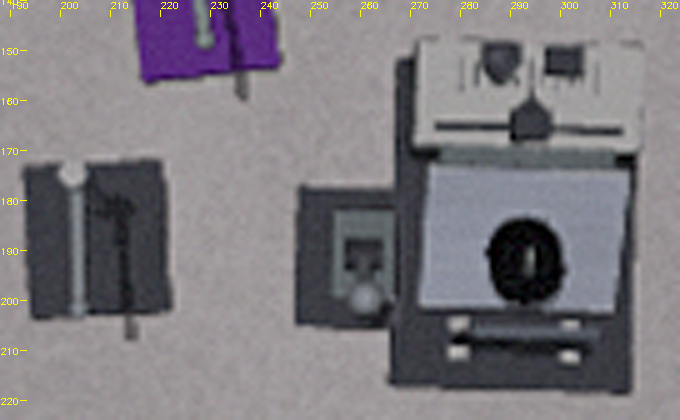

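Side crop: knob at (271,257), lever ball at (247,225), arrow-nosed tab at (321,237) on the +y side, square tab at (329,251), guard edge-on at x≈250. Top crop: peg from the post (202,174) to the tip (203,203), lever ball (260,199), knob (293,192), guard (275–308, 207), arrow tab (287,153), pointer (293,164). Next come positions.

```bash
cat >> h.py <<'E'
import pickle
def fit(L,W):  # yaw,tx,ty from local/world xy
    L=np.array(L)[:,:2];W=np.array(W)[:,:2];a=L-L.mean(0);b=W-W.mean(0)
    yaw=np.arctan2((a[:,0]*b[:,1]-a[:,1]*b[:,0]).sum(),(a*b).sum())
    R=np.array([[np.cos(yaw),-np.sin(yaw)],[np.sin(yaw),np.cos(yaw)]]);t=W.mean(0)-R@L.mean(0)
    return yaw,t,(W-(L@R.T+t))
E
python3 - <<'E'
from h import *
np.set_printoptions(precision=1,suppress=True)
D=pickle.load(open("D0.pkl","rb"));T,S=D["top"],D["side"]
tc=lambda u,v:(u/5+188-.4,v/5+140-.4); sc=lambda u,v:(u/5+215-.4,v/5+210-.4)
# stand: (local, cam, px)
P=[((148,85,100),T,tc(418,38)),((148,-85,100),T,tc(645,40)),((68,-85,100),T,tc(640,150)),((68,85,100),T,tc(412,147)),
((-110,95,12),T,tc(388,384)),((-110,-95,12),T,tc(630,393)),((150,95,12),T,tc(397,58)),
((148,85,100),S,sc(519,60)),((148,-85,100),S,sc(646,292)),((68,-85,100),S,sc(500,332)),((68,85,100),S,sc(383,92)),
((-110,95,12),S,sc(66,250)),((-110,-95,12),S,sc(155,527)),((150,-95,12),S,sc(630,415))]
for sel in (P[:7],P[7:],P):
    y,t,r=fit([p[0] for p in sel],[onz(c,q,l[2]) for l,c,q in sel]); print("stand yaw %.3f"%y,t);
print(r)
m=lambda im,x0,y0,x1,y1,f:[np.array([x0,y0])+np.argwhere(f(im[y0:y1,x0:x1].astype(int)))[:,::-1].mean(0)]
blk=lambda i:i.max(2)<25
print("knob face z117 top",onz(T,m(T["img"],280,180,306,206,blk)[0],117),"side",onz(S,m(S["img"],255,240,290,275,blk)[0],117))
# peg stand
B=[((60,55,12),T,tc(23,168)),((60,-55,12),T,tc(163,160)),((-60,-55,12),T,tc(172,310)),((-60,55,12),T,tc(32,318))]
y,t,r=fit([p[0] for p in B],[onz(c,q,12) for l,c,q in B]);print("pegstand yaw %.3f"%y,t);print(r)
print("peg tip top z190",onz(T,tc(79,312),190),"post top",onz(T,tc(73,172),192))
print("peg tip side z190",onz(S,(222.5,157),190),"post top",onz(S,(252,153),192))
print("lever ball",tri(T,tc(364,298),S,sc(161,77)))
print("guard top edge ends z172 (L,R)",onz(T,tc(450,340),172),onz(T,tc(600,335),172))
crop(S["img"],212,140,270,216,7,"pics/peg.png")
for u in range(250,275,3): print(u,T["img"][200:216,u+15].max(1))
E
```

```text
stand yaw -0.048 [ 598.7 -160.4]
stand yaw -0.055 [ 596.8 -163.2]
stand yaw -0.052 [ 597.7 -161.8]
[[ 0.3  0.4]
 [ 4.6  0.5]
 [ 1.9  2.7]
 [-1.5  2.6]
 [ 2.1  0.9]
 [ 1.2  2.6]
 [-2.   1.4]
 [-0.2 -3.2]
 [-0.7  1.6]
 [-0.8 -1.1]
 [-1.2 -5.2]
 [-0.3 -5.2]
 [-0.3  3.3]
 [-3.1 -1.3]]
knob face z117 top [ 580.5 -157.4  117. ] side [ 574.9 -176.5  117. ]
pegstand yaw 0.043 [612.4 163.5]
[[-1.  -0.1]
 [-1.4  0.5]
 [ 0.9  0.4]
 [ 1.5 -0.7]]
peg tip top z190 [545.5 162.8 190. ] post top [643.5 165.6 192. ]
peg tip side z190 [550.9 160.6 190. ] post top [637.4 148.9 192. ]
lever ball (array([556.8, -39.5, 103.6]), np.float64(0.3449002179162595))
guard top edge ends z172 (L,R) [521.6 -96.7 172. ] [ 523.1 -202.9  172. ]
250 [ 58  34  39  48  59  76 134 157 152 148 149 147 154 152 132 103]
253 [71 70 66 74 68 63 64 60 58 63 60 69 68 70 67 66]
256 [97 67 61 68 65 62 69 67 66 62 70 68 65 66 68 65]
259 [169 106  48  65  68  64  68  65  62  67  68  72  66  60  67  62]
262 [161 103  39  77  99  88  66  65  72  95 108  91  72  61  63  65]
265 [164 106  38 124 165 132  54  11  12 142 172 128  72  63  69  67]
268 [167 103  42  58  72  98 105  60  21  35  49  67  62  66  67  67]
271 [173 104  43  65  68  94 107  61  24  34  60  72  69  64  71  65]
274 [ 89  73  59  63  64  92 104  71  26  28  61  72  69  65  64  67]
```

View pics/peg.png

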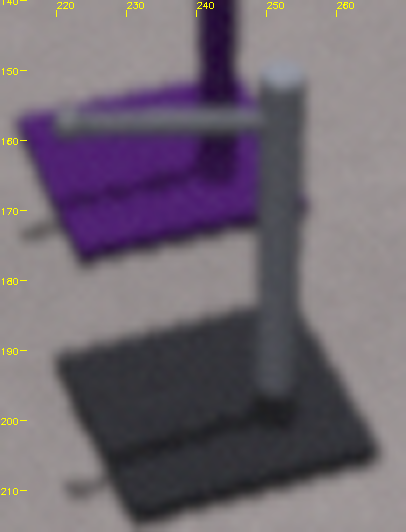

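Peg crop: post top at (251.5,151), peg tip at (220.5,157). I'll refine the guard and peg positions, then go for the guard.

```bash
python3 - <<'E'
from h import *
from bench import robot
np.set_printoptions(precision=1,suppress=True)
D=pickle.load(open("D0.pkl","rb"));T,S=D["top"],D["side"]
tc=lambda u,v:(u/5+188-.4,v/5+140-.4)
for n,a,b in(("tip",tc(79,312),(220.5,157)),("post",tc(73,172),(251.5,151))): print(n,tri(T,a,S,b))
im=T["img"].max(2).astype(int)
for r in (204,205,206,207): print(r,im[r,272:316])
for u in(282,304): print(u,onz(T,(u,205.6),172))
for pt in ((527,-157,172),(527,-157,330)):
    q=robot.inverse_kinematics(pt,[np.pi,0,np.pi/2-.05]);print(q); q=robot.inverse_kinematics(pt,[np.pi,0,-np.pi/2-.05]);print(q)
E
```

```text
tip (array([545.5, 162.9, 189.6]), np.float64(0.003269856921849524))
post (array([643.3, 166.5, 185.2]), np.float64(2.0900898438216418))
204 [ 64  66  68  63  59  99 151 171 165 131  60  72  63  73  68  70  65  64
  68  74  65  66  62  59  62  63  56  68 112 153 151 128  51  61  64  61
  61  67  66  63  65  63 105 160]
205 [ 69  62  64  65  60  88 143 157 132 105  65  98  89  98  94  96  93  92
  97  91  89  88  90  91  92  88  86  93 120 145 144 130  77  83  85  78
  71  63  64  64  61  66 102 164]
206 [ 69  59  68  71  63  66  89  88  54  62  78 105 108 108 107 109 111 104
 113 103 106 104 104 106 102 110 107 103 105 111 105 103 100 100 102  95
  68  65  64  67  60  63  99 157]
207 [ 70  68  65  64  69  65  52  15  11  28  42  60  72  62  61  71  67  71
  73  75  83  86  75  75  76  69  75  76  70  75  78  82  85  78  86  83
  59  63  62  64  62  59 103 165]
282 [ 528.4 -112.5  172. ]
304 [ 526.8 -190.2  172. ]
[-0.5  0.3  1.6  0.   1.3 -0.4]
[-0.5  0.3  1.6 -0.   1.3  2.7]
[-0.5  0.2  1.3  0.   1.6 -0.4]
[-0.5  0.2  1.3 -0.   1.6  2.7]
```

```bash
python3 - <<'E'
from h import *
from bench import robot
pi=np.pi; y0=pi/2-.05; y1=pi/2+.04
robot.move_gripper(.5)
robot.move_ptp([526.5,-158,260],[pi,0,y0])
print(robot.move_linear([526.5,-158,148],speed=120,f_stop=15),robot.current_tcp_pos())
robot.move_gripper(0); print("w",robot.current_gripper_width()*93,robot.current_finger_force())
robot.move_linear([526.5,-158,290],speed=120)
print("F",robot.current_contact_force(),robot.current_gripper_width()*93)
robot.move_linear([505,163-2,290],[pi,0,y1],speed=250)
robot.move_linear([505,163-2,222],speed=150)
D={n:robot.get_image(n) for n in("side","top")}; pickle.dump(D,open("D1.pkl","wb"))
a=D["side"]["img"][110:230,190:290]; b=D["top"]["img"][140:240,150:250]
A=cv2.resize(a,(480,576)); B=cv2.resize(b,(320,576)) if 0 else cv2.resize(b,(320,320))
c=np.zeros((576,800,3),np.uint8); c[:,:480]=A; c[:320,480:]=B; cv2.imwrite("pics/pre.png",c); print(robot.current_t(),robot.current_tcp_pos())
E
```

```text
False [ 527.06393802 -158.24020293  148.7876234 ]
w 7.445308641495093 30.000238716602325
F [ 0.43522307  0.25869631 -1.81848013] 6.914080223700553
8.8833 [506.0077463  160.80254892 223.40582616]
```

View pics/pre.png

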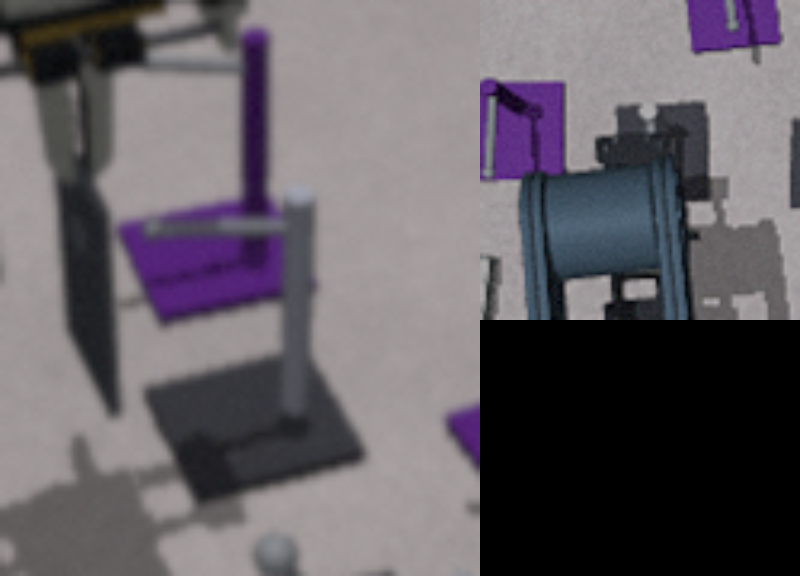

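The guard is held upright just in front of the peg tip (side crop: tip 150,228; plate at x≈60–115). I'll insert it along the peg.

```bash
python3 - <<'E'
from h import *
from bench import robot
pi=np.pi
print(robot.move_linear([598,164.5,197],speed=70,f_stop=10),robot.current_tcp_pos(),robot.current_contact_force())
print(robot.move_linear([598,164.5,180],speed=30,f_stop=2.5),robot.current_tcp_pos(),robot.current_contact_force())
D={n:robot.get_image(n) for n in("side","top")}
a=D["side"]["img"][110:230,190:290]
cv2.imwrite("pics/ins.png",cv2.resize(a,(480,576))); print(robot.current_t())
E
```

```text
False [597.75591877 164.56571746 197.31164427] [ 0.75971156 -0.02067751 -1.24010524]
True [598.26554888 164.61696871 187.71362718] [-1.48420388 -0.21342153  3.94130645]
10.9083
```

View pics/ins.png

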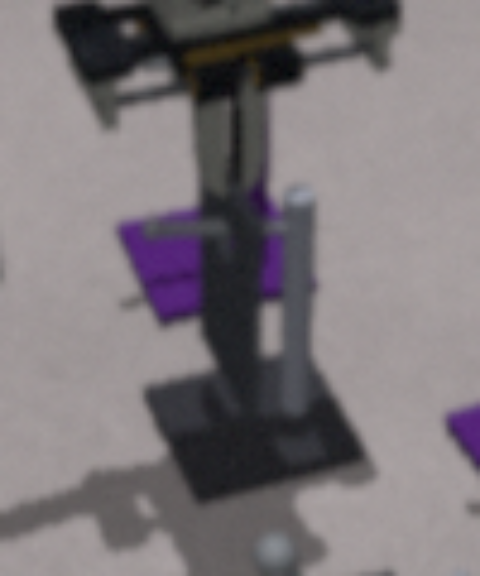

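The peg passes through the eye, and contact came 9.6 mm down, as predicted. I'll release, back off and approach the knob.

```bash
python3 - <<'E'
from h import *
from bench import robot
pi=np.pi
robot.move_gripper(.2)
print(robot.current_contact_force())
robot.move_linear([597,164.5,300],speed=120); robot.sleep(.3)
robot.move_linear([450,0,330],speed=300)
D={n:robot.get_image(n) for n in("side","top")};pickle.dump(D,open("D2.pkl","wb"))
a=D["side"]["img"][130:230,190:290];b=D["top"]["img"][140:190,260:330]
c=np.zeros((600,800,3),np.uint8);c[:400,:400]=cv2.resize(a,(400,400));c[400:,:280]=cv2.resize(b,(280,200));e=D["side"]["img"][210:310,270:350];c[:500,400:]=cv2.resize(e,(400,500))
cv2.imwrite("pics/rel.png",c);print(robot.current_t(),robot.current_tcp_pos())
# knob approach feasibility: tool z = -(knob axis)
from scipy.spatial.transform import Rotation as Ro
ys=-.05; n=Ro.from_euler("z",ys).apply([-np.sin(np.radians(35)),0,np.cos(np.radians(35))])
P0=np.array([598,-161,78.])
for phi in np.arange(-180,180,30):
    R=Ro.from_euler("z",ys)*Ro.from_euler("y",-35,degrees=True)*Ro.from_euler("z",phi,degrees=True)*Ro.from_euler("x",180,degrees=True)
    o=R.as_euler("xyz")
    qs=[robot.inverse_kinematics(list(P0+n*h),list(o)) for h in(15,90)]
    print(phi,*[None if q is None else np.round(q,2) for q in qs], np.round(R.as_matrix()[:,2]+n,2))
E
```

```text
[ 0.75241348 -0.12589968  0.13508131]
13.75 [450.66384806   0.83564258 329.51372593]
-180 [-0.67  0.21  2.12  0.88  0.45 -2.93] [-0.74  0.03  2.13  0.7   0.61 -2.77] [0. 0. 0.]
-150 [-0.67  0.21  2.12  0.88  0.45  2.83] [-0.74  0.03  2.13  0.7   0.61  2.99] [-0.  0.  0.]
-120 [-0.67  0.21  2.12  0.88  0.45  2.31] [-0.74  0.03  2.13  0.7   0.61  2.46] [-0.  0.  0.]
-90 [-0.67  0.21  2.12  0.88  0.45  1.78] [-0.74  0.03  2.13  0.7   0.61  1.94] [-0.  0.  0.]
-60 [-0.67  0.21  2.12  0.88  0.45  1.26] [-0.74  0.03  2.13  0.7   0.61  1.42] [ 0. -0.  0.]
-30 [-0.67  0.21  2.12  0.88  0.45  0.74] [-0.74  0.03  2.13  0.7   0.61  0.89] [ 0. -0.  0.]
0 [-0.67  0.21  2.12  0.88  0.45  0.21] [-0.74  0.03  2.13  0.7   0.61  0.37] [ 0. -0.  0.]
30 [-0.67  0.21  2.12  0.88  0.45 -0.31] [-0.74  0.03  2.13  0.7   0.61 -0.15] [ 0. -0.  0.]
60 [-0.67  0.21  2.12  0.88  0.45 -0.84] [-0.74  0.03  2.13  0.7   0.61 -0.68] [0. 0. 0.]
90 [-0.67  0.21  2.12  0.88  0.45 -1.36] [-0.74  0.03  2.13  0.7   0.61 -1.2 ] [ 0. -0.  0.]
120 [-0.67  0.21  2.12  0.88  0.45 -1.88] [-0.74  0.03  2.13  0.7   0.61 -1.72] [0. 0. 0.]
150 [-0.67  0.21  2.12  0.88  0.45 -2.41] [-0.74  0.03  2.13  0.7   0.61 -2.25] [0. 0. 0.]
```

View pics/rel.png

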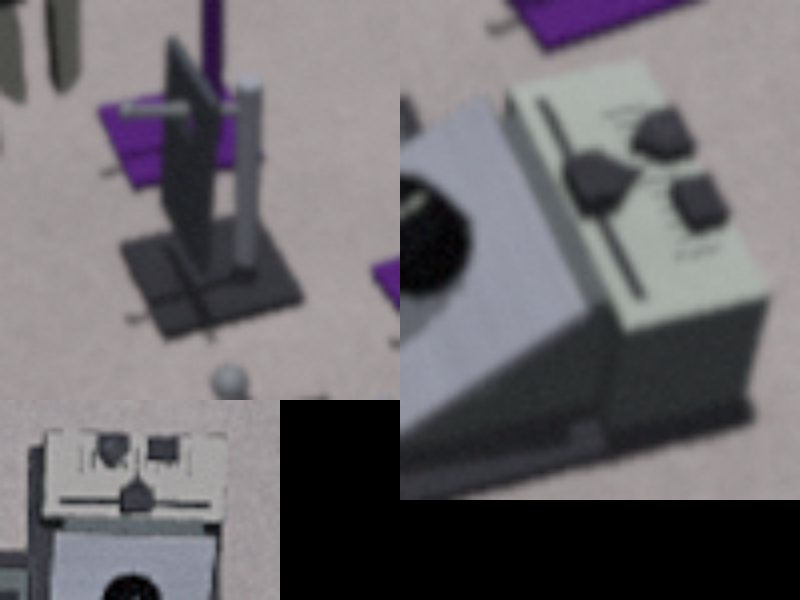

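The guard hangs on the peg, released. The pointer nose (top ≈294,160) is right of the arrow tab (≈288,153). I'll measure the offset, grip the knob and turn about two thirds of it.

```bash
cat >> h.py <<'E'
YS=-.05; ORG=np.array([598,-161,0.])
tol=lambda P:Ro.from_euler("z",-YS).apply(np.array(P)-ORG)
def blobs(d,pts):
    # dark blobs seeded near stand points (x,y,z): centroid at height z, in stand coords
    g=d["img"].max(2); g=cv2.resize(g,None,fx=4,fy=4,interpolation=cv2.INTER_CUBIC)
    q=proj(d,[Ro.from_euler("z",YS).apply(p)+ORG for p in [(70,88,100),(70,-88,100),(150,-88,100),(150,88,100)]])*4+1.5
    roi=np.zeros_like(g); cv2.fillPoly(roi,[np.int32(q)],255); roi=cv2.erode(roi,np.ones((13,13)))
    m=((g<105)&(roi>0)).astype(np.uint8); m=cv2.morphologyEx(m,cv2.MORPH_OPEN,cv2.getStructuringElement(cv2.MORPH_ELLIPSE,(15,15)))
    n,_,st,c=cv2.connectedComponentsWithStats(m)
    return [(int(st[i,4]),np.round(tol(onz(d,(c[i]-1.5)/4,107)),1)) for i in range(1,n) if st[i,4]>150]
def knob(h,phi):
    ax=Ro.from_euler("z",YS)*Ro.from_euler("y",-35,degrees=True)
    return list(ORG+[0,0,78]+ax.apply([0,0,h])),list((ax*Ro.from_euler("z",phi)*Ro.from_euler("x",np.pi)).as_euler("xyz"))
E
python3 - <<'E'
from h import *
from bench import robot
D=pickle.load(open("D2.pkl","rb"))
for n in D: print(n,blobs(D[n],0))
robot.move_gripper(1.0)
robot.move_ptp(*knob(120,-1.0))
p,o=knob(16,-1.0)
print(robot.move_linear(p,speed=100,f_stop=12),robot.current_tcp_pos(),p)
robot.move_gripper(0)
print(robot.current_gripper_width()*93,robot.current_contact_force(),robot.current_t())
D={n:robot.get_image(n) for n in("side","top")}
for n in D: print(n,blobs(D[n],0))
E
```

```text
side [(1314, array([128.9,  19. , 107. ])), (2248, array([ 87.2,  -0. , 107. ])), (1408, array([129.7, -27.6, 107. ]))]
top [(760, array([131.2,  23.5, 107. ])), (695, array([132.3, -24.4, 107. ])), (907, array([ 87.4,  -0. , 107. ]))]
False [ 588.88592381 -160.58975054   91.47179067] [np.float64(588.8342461574076), np.float64(-160.54133001916702), np.float64(91.10643270862387)]
53.0616854089535 [-4.88482876 -2.18468995  1.08928198] 18.4083
side [(1261, array([128.9,  18.9, 107. ])), (2133, array([ 8.70e+01, -1.00e-01,  1.07e+02])), (1337, array([129.9, -27.6, 107. ]))]
top [(767, array([131. ,  23.5, 107. ])), (675, array([132.3, -24. , 107. ])), (886, array([8.71e+01, 1.00e-01, 1.07e+02]))]
```

```bash
cat >> h.py <<'E'
def blobs3(D):
    out=[]
    B={n:blobs(D[n],0) for n in D}
    for t in sorted(B["top"],key=lambda b:b[1][0]):
        s=min(B["side"],key=lambda b:np.linalg.norm(b[1]-t[1]))
        w=lambda b:Ro.from_euler("z",YS).apply(b[1])+ORG
        e=[(np.array(D[n]["eye"]),w(b)-D[n]["eye"]) for n,b in(("top",t),("side",s))]
        k=np.linalg.lstsq(np.c_[e[0][1],-e[1][1]],e[1][0]-e[0][0],rcond=None)[0]
        a,b=e[0][0]+k[0]*e[0][1],e[1][0]+k[1]*e[1][1]
        out.append((np.round(tol((a+b)/2),1),round(float(np.linalg.norm(a-b)),1),t[1][:2],s[1][:2]))
    return out
E
python3 - <<'E'
from h import *
from bench import robot
D=pickle.load(open("D2.pkl","rb"))
for r in blobs3(D): print(*r)
q=np.array(robot.current_qpos())
for k in range(4):
    q[5]-=.25; robot.move_j(list(q))
print(robot.current_qpos()-q,robot.current_t(),robot.current_ft_torque())
D={n:robot.get_image(n) for n in("side","top")};pickle.dump(D,open("D3.pkl","wb"))
for r in blobs3(D): print(*r)
a=D["side"]["img"][215:275,285:345];b=D["top"]["img"][140:180,260:330]
c=np.zeros((600,800,3),np.uint8);c[:480,:480]=cv2.resize(a,(480,480),interpolation=2);c[:183,480:]=cv2.resize(b,(320,183),interpolation=2)
cv2.imwrite("pics/turn.png",c)
E
```

```text
[ 87.3   0.  106.9] 0.2 [87.4 -0. ] [87.2 -0. ]
[131.8  23.1 101.7] 0.7 [131.2  23.5] [128.9  19. ]
[132.4 -24.7 102.8] 1.4 [132.3 -24.4] [129.7 -27.6]
[-0.00104498  0.00010756  0.000516   -0.00107771 -0.00151506  0.00327616] 19.9083 [-0.56153611  1.37660803 -0.34112374]
[ 86.8  14.7 107.2] 0.2 [86.9 14.7] [86.8 14.9]
[131.8  23.1 101.7] 0.6 [131.2  23.5] [129.  19.]
[132.6 -24.5 102.6] 1.3 [132.5 -24.2] [129.9 -27.6]
```

View pics/turn.png

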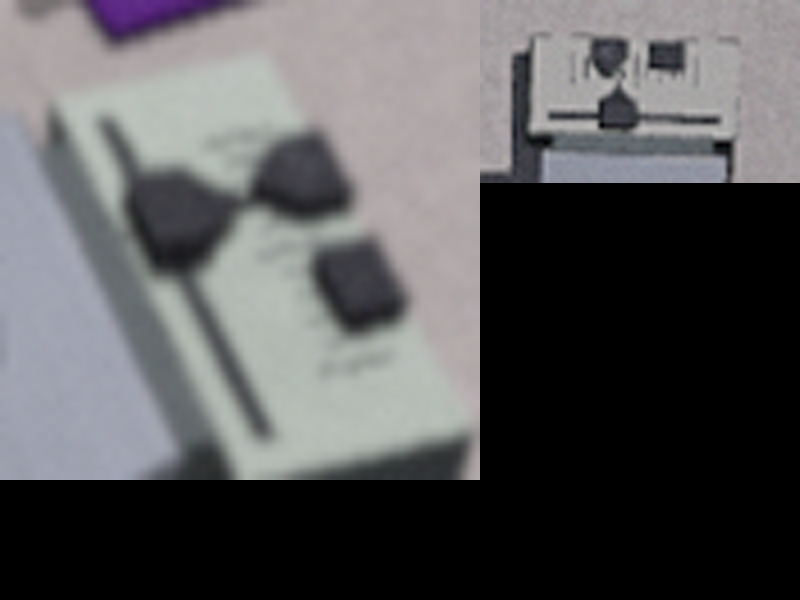

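Side crop: needle tip (248,200) sits short of the tab's nose apex (252,185), with about 7 mm left to go. 1 rad gave 14.8 mm, as expected. I'll turn 0.48 rad more and inspect the tips.

```bash
python3 - <<'E'
from h import *
from bench import robot
q=np.array(robot.current_qpos())
for k in range(2):
    q[5]-=.245; robot.move_j(list(q))
ims={n:[robot.get_image(n) for _ in range(6)] for n in("side","top")}
D={n:dict(v[0],img=np.mean([x["img"] for x in v],0).astype(np.uint8)) for n,v in ims.items()};pickle.dump(D,open("D4.pkl","wb"))
for r in blobs3(D): print(*r)
a=D["side"]["img"][222:258,295:340];b=D["top"]["img"][144:174,272:312]
c=np.zeros((600,800,3),np.uint8);c[:360,:450]=cv2.resize(a,(450,360),interpolation=2);c[:260,452:]=cv2.resize(b,(348,260),interpolation=2)
cv2.imwrite("pics/turn2.png",c);print(robot.current_t())
g=D["top"]["img"].max(2).astype(int)
for r in range(147,171): 
    w=np.clip(150-g[r,278:300],0,None); w[w<35]=0
    print(r,w, round((w*np.arange(278,300)).sum()/max(w.sum(),1),2))
E
```

```text
[ 87.1  22.5 107. ] 0.4 [87.3 22.4] [86.9 22.5]
[131.5  23.  101.8] 0.8 [131.   23.4] [128.7  19. ]
[132.5 -24.7 102.9] 1.3 [132.4 -24.4] [129.9 -27.6]
21.2917
147 [0 0 0 0 0 0 0 0 0 0 0 0 0 0 0 0 0 0 0 0 0 0] 0.0
148 [ 0  0  0  0  0  0 37 53 51 51 53 51 50  0  0  0  0  0  0  0  0  0] 287.11
149 [ 0  0  0  0  0  0 52 96 89 84 80 82 95 85  0  0  0  0  0 58 57 60] 289.82
150 [  0   0   0   0   0   0  62  91  74  58  63  74  89  85   0   0   0   0
   0 113  89  91] 291.02
151 [  0   0   0   0   0   0  61  84  61  51  68  79  82  84   0   0   0   0
   0 103  85  83] 290.99
152 [ 0  0  0  0  0  0 64 85 75 66 64 71 77 81  0  0  0  0  0 96 83 81] 290.76
153 [  0   0   0   0   0  54  47 102  87  81  72  77  81  46   0   0   0   0
   0  95  86  81] 290.16
154 [  0   0   0   0   0  42   0  92 100  83  83  81  56   0   0   0   0   0
   0 116 113 108] 291.19
155 [  0   0   0   0   0  39   0   0 103 100  83  63  48   0   0   0   0   0
   0   0   0  35] 288.09
156 [ 0  0  0  0  0 39  0  0 44 92 84  0  0 46  0  0  0  0  0  0  0  0] 287.22
157 [ 0  0  0  0  0  0  0  0  0  0 53  0  0  0  0  0  0  0  
[... 479 characters left out ...]
  78  78  83  77   0   0   0   0
   0   0   0   0] 287.28
164 [  0   0   0   0   0  40 115  78  79  80  79  78  82  82  47   0   0   0
   0   0   0   0] 287.4
165 [ 94  97  96  91  85  85 110  76  79  80  78  80  80  85  81  68  75  76
  70  57  59  58] 287.65
166 [  0   0   0   0   0   0 115  77  79  77  80  78  79  72  48  39   0   0
  36  36  37  36] 289.45
167 [  0   0   0   0   0   0 144 119 118 116 115 111 109  87   0   0   0   0
   0   0   0   0] 287.24
168 [ 0  0  0  0  0  0  0  0  0 52 51 49 59 70  0  0  0  0  0  0  0  0] 289.16
169 [40  0  0  0  0  0  0  0  0  0  0  0 38 46  0  0  0  0  0  0  0  0] 286.5
170 [44 42 43 44 43 44 45 43 45 38 38 39 40 41 42 44 43 38 44 52 39 40] 288.45
```

View pics/turn2.png

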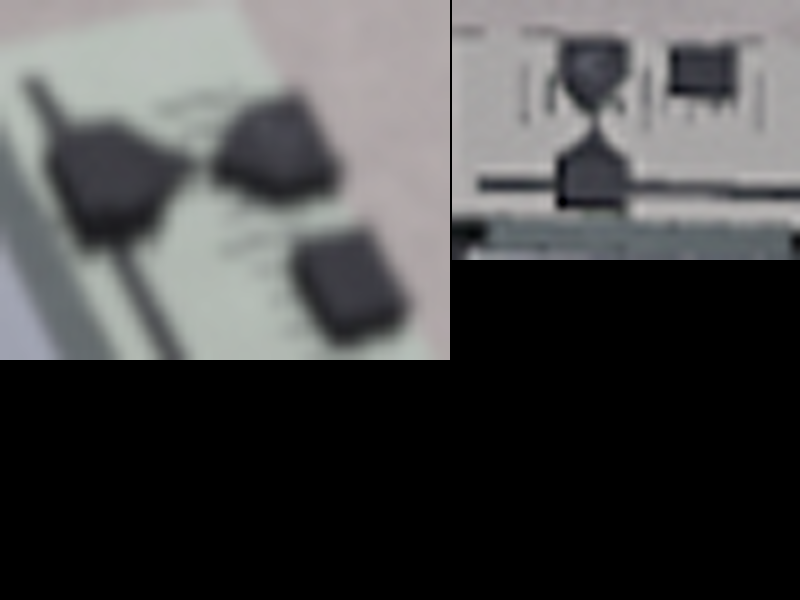

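Needle (top 288,157.5) and nose (287.4,156) face each other to within about 1 mm, and the side view agrees. I'll release the knob, retreat and push the lever.

```bash
python3 - <<'E'
from h import *
from bench import robot
w=lambda p:list(Ro.from_euler("z",YS).apply(p)+ORG)
p=np.array(robot.current_tcp_pos())
robot.move_gripper(1.0)
ax=np.array(knob(1,0)[0])-knob(0,0)[0]
robot.move_linear(list(p+ax*140),speed=120)
D={n:robot.get_image(n) for n in("side","top")}
for r in blobs3(D): print(*r)
robot.move_gripper(0)
o=min(([np.pi,0,YS],[np.pi,0,YS+np.pi]),key=lambda o:abs((robot.inverse_kinematics(w((-90,119,220)),o))[5]))
robot.move_ptp(w((-90,119,220)),o)
robot.move_linear(w((-90,119,80)),speed=150,f_stop=10)
print(robot.current_tcp_pos())
print(robot.move_linear(w((14,119,80)),speed=60,f_stop=22),tol(robot.current_tcp_pos()),robot.current_contact_force())
robot.sleep(.3)
robot.move_linear(w((-60,119,80)),speed=120)
robot.move_linear(w((-110,119,260)),speed=200)
robot.move_ptp([330,20,330],[np.pi,0,YS])
D={n:robot.get_image(n) for n in("side","top")};pickle.dump(D,open("D5.pkl","wb"))
for r in blobs3(D): print(*r)
c=np.zeros((600,800,3),np.uint8);c[:,:]=cv2.resize(D["side"]["img"][140:275,190:370],(800,600),interpolation=2)
cv2.imwrite("pics/end.png",c);print(robot.current_t())
E
```

```text
[ 87.1  22.5 107. ] 0.3 [87.3 22.4] [87.  22.5]
[131.6  23.1 101.6] 0.8 [131.1  23.5] [128.7  19. ]
[132.4 -24.7 103. ] 1.2 [132.3 -24.4] [129.9 -27.5]
[514.72146744 -37.95608319  80.79770031]
True [  6.26645074 119.1468584   78.88430522] [-1.24029481  0.17938111  0.67820846]
[ 87.3  22.5 107.1] 0.2 [87.4 22.5] [87.2 22.6]
[131.4  23.  101.7] 0.9 [130.9  23.4] [128.5  19. ]
[132.4 -24.7 102.8] 1.4 [132.3 -24.4] [129.7 -27.6]
31.8917
```

View pics/end.png

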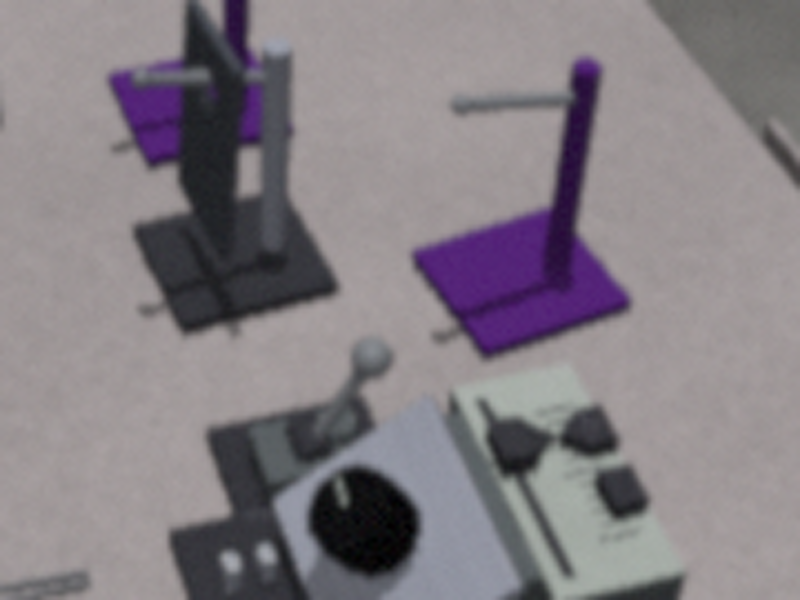

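The lever is over, with the ball at (370,357) in the crop; it stopped hard at the predicted end. The guard hangs on the peg, and pointer and tab face each other. One check of the lever angle, then hand in.

```bash
python3 - <<'E'
from h import *
from bench import robot
D=pickle.load(open("D5.pkl","rb"))
b=tol(onz(D["side"],(190+370/4.444-.4,140+357/4.444-.4),103.6)); b0=tol([556.8,-39.5,103.6])
print(b0,b,"angle",np.arcsin((b[0]+10)/80)-np.arcsin((b0[0]+10)/80))
if b[0]>24: print(robot.hand_in())
E
```

```text
[-47.22097979 119.28901486 103.6       ] [ 27.36249969 117.86232257 103.6       ] angle 0.9698612404262299
the job is handed in; nothing more can be done
None
```

The job is handed in at about 32 s on the robot's clock: the guard hangs on the peg, the pointer is within about 1 mm of the arrow-nosed tab by the top view (the side-view blob centroid alone read about 3.5 mm off before height correction), and the lever is about 0.97 rad over.

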